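# Close the split cover and hold the thermometer stem in its port

## Robot

A 6-joint arm with a two-finger parallel gripper is mounted at the origin on the work surface. World frame = base frame: x ahead of the robot, y to its left, z up, the work surface at z = 0. Lengths are in mm, angles in rad, forces in N, time in s.
With the tool pointing down it reaches from about 350 to 775 mm from the base axis. Payload 7.3 kg.
Tool frame: the origin (TCP) lies midway between the tips of the shut fingers; the grasp point (between the pads) lies 19 mm behind it; z points along the fingers, y is the line along which they close (so a half turn about z gives the same grasp; the last joint's range is limited). The gripper opens to 92 mm and grips with 3 to 60 N. Pads are 19 mm wide; open, the fingers measure 130 mm over their backs; the gripper's body (75 mm by 190 mm) begins 47 mm behind the grasp point.
Start: joints at [-1.426, 0.342, 1.524, -0, 1.275, -0.146], TCP at [150.55, -502.971, 226.741] pointing down, gripper open.
Joint ranges: [-2.53, 2.53], [-0.77, 2.02], [0.04, 2.7], [-1, 4.14], [0.28, 2.66], [-3.11, 3.11]. Speed limits (rad/s): [2.57, 2.57, 3.14, 3.14, 3.14, 3.14].

## Interface

Orientations are given as [roll, pitch, yaw] about the fixed x, y, z axes, in that order (R = Rz(yaw) Ry(pitch) Rx(roll)).
In Python, from plant import bot gives the robot as it stands. The module is installed in compiled form; this text tells all that it offers.
- The arm moves only by the shell command python3 -m crank 'ROWS' [OPENING]. ROWS is JSON, a list of rows, each a list of 6 numbers: the shift along the tool's x, y, z in m, then the turn, a rotation vector about the tool's x, y, z in rad. In form: [[dx, dy, dz, wx, wy, wz], ...]. A call has 1 to 5 rows; each row shifts and turns the commanded pose from where the row before left it, along the tool's axes as they then stand; what a row does not reach is not made up. A row lasts 1/8 s, in which the tool goes at most 62.5 mm and 10.7 degrees, less where a joint would pass 70% of its speed; a pose out of reach is approached as far as the arm can. A call is refused whole if a number of a shift passes 0.0625 or a number of a turn 0.188, either way. A call with a gripper value outside its range is refused whole. OPENING is the opening in per cent of the stroke, from 0 (shut) to 100 (fully open), set as the call begins (- or left out, the last holds). The fingers move at their own pace and stop on an object; the grip force is fixed at half the most. Time passes only in rows, so rows that do not move let the fingers close. It gives the time, the measured TCP pose, the force, the opening and the grip force at its end, in the units of the state.
- bot.get_obs(): the state, without advancing time (a new reading comes with each control period).
- bot.capture(name): name is "side" or "top" or "wrist"; returns a dict with "color" (480x640x3 uint8, blue, green, red), "fov_y" (degrees; the focal length in pixels is half the picture's height over the tangent of half this angle, whatever the lens; pixels are square), "cx", "cy" (the principal point, pixels), "extrinsics" (4x4, takes a point from world to camera coordinates); the wrist camera has in their place "tool_from_camera" (4x4, takes a point from camera to tool coordinates, whose origin is the TCP and whose axes are the flange's). Camera axes: x right, y up, looking along -z (the intrinsics and any distortion apply to the point x, -y, -z); pixel columns grow to the right and rows downward; lengths in mm; the calibration is good to about 2 mm. The wrist camera is an equidistant fisheye: a pixel r from the principal point sees the ray r / f radians off the axis. A picture is of the moment at which its call begins: read the wrist's pose just before it. There is no depth.
- bot.close_job(): hands the job in; it is judged then, once.
The state is a dict: "time": time; "joint_positions": joint angles; "dq": joint speeds; "tau": joint torques, N m; "tool_pos": TCP position; "tcp_rot": TCP orientation; "contact_force": force on the tool from outside, world axes, zero at the start; "moment": the same for the moment, N m; "grip_width": finger opening in mm; "finger_force": force on a finger pad.
Only numpy, scipy, OpenCV 4.12 (cv2) and the standard library are available. Lean on these libraries where they do the work, as an engineer would, in place of code of your own. Each camera call takes 0.05 s, during which the arm holds its last target. There are 200 camera calls.

## Task

On the thermostat chamber, slide the loose half of the cover up flush against the fixed half so that no gap is left. Then take the stem thermometer out of the rack and lower its stem, upright, through the round port at the joint until the black ring on the stem is level with the port's rim, without ever touching the port, the cover or the chamber with the thermometer. Finish still holding it there for the reading, steady and centred in the port, and leave everything else where it stands.

Things in the scene. Friction and masses are not known exactly. Their poses are not given: they have to be found in the camera images.
- chamber: White bench-top thermostat chamber, fixed: box 210 (x) x 330 (y) x 125 mm high, origin at the centre of its underside, right below the port. y is the slide direction of its two-part aluminium cover (8 mm thick, top face 133 mm above the bench). The half on the -y side is screwed down, 150 mm long, no handle. Low lips run along both x sides.
- port (a point): Centre of the round port at the cover's joint, at rim height, 139 mm above the bench. The port is a black bush of 26 mm bore, 36 mm outside, 14 mm long; its rim stands 6 mm above the cover. Half of it is on each half of the cover. Axes as the chamber: z up, y from the fixed half towards the loose half. The space below is open to 97 mm under the rim.
- loose_cover: Loose half of the cover, on the chamber's +y side: plate 186 (x) x 150 (y) x 8 mm, about 350 g (drag 2 to 5 N), lying loose on the chamber's walls between the lips (2 mm play each side), drawn back 20 to 55 mm in +y at the start. Origin at the centre of its underside, axes as the chamber's; it closes by sliding to -y.
- cover_edge (a point): Middle of the loose half's meeting edge, at rim height: the centre of its half of the port. It coincides with port when the cover is closed. Axes as loose_cover's.
- cover_handle (a point): Middle of the black bar handle on the loose half: round bar 12 mm thick, along x, 68 mm clear between its posts, its axis 28 mm above the cover's top face, 161 mm above the bench (top of the bar 167 mm). It lies 75 mm in +y from cover_edge. Axes as loose_cover's.
- head_center (a point): Centre of the grey head of the stem thermometer, on the stem's axis: head 24 (x) x 36 (y) x 64 mm high, display on its -x face; below it a straight steel stem 6 mm thick, 113 mm long, with a black ring. About 90 g. It stands upright in the rack, head on the deck, this point 157 mm above the bench; draw it up 125 mm to free the stem. z up, x, y along the head's sides.
- stem_ring (a point): Middle of the black ring (8.4 mm thick, 4 mm high) on the thermometer's stem, on the stem's axis, 90 mm below head_center and 55 mm above the tip.
- stem_tip (a point): Lower end of the thermometer's stem, on its axis, 145 mm below head_center.
- thermometer: The whole stem thermometer (see head_center); origin on its axis at the head's underside, 32 mm below head_center, z up along the stem away from the tip.
- rack: White plastic rack, 150 (x) x 70 (y) x 125 mm high, fixed to the bench; origin at the centre of its underside. The thermometer stands in the 13 mm hole 40 mm from the centre towards -x, its head resting on the deck; a stoppered glass tube stands in the hole 40 mm towards +x. Two small empty holes lie between.
- tube_center (a point): Bystander: middle of the glass tube with a rubber stopper in the rack, 16 mm thick, 139 mm long. Its top is 147 mm above the bench.
- bottle: Bystander: amber bottle, 58 mm thick, 125 mm high, on the bench beyond the work; origin at the centre of its underside.
- jar: Bystander: glass jar with a white lid, 60 mm thick, 65 mm high; origin at the centre of its underside.
- cell_tray: Bystander: low grey tray of coin cells, 100 x 130 x 22 mm; origin at the centre of its underside.
Not all that is in view belongs to the job. Of the things shaped like the thermometer, the grey one is meant. What is meant by the loose_cover is not red, and is the smaller of those in its own colour.

How it is judged:
By the outcome, as a careful person would: the job done as asked, in the order asked, and still so for the second after the job is handed in, while the arm keeps its last pose, push and grip.
It also fails if it takes over 64 s, if anything falls off the work surface, if the arm or the gripper's body presses on something with over 40 N, if the wrist force passes 120 N, or if a joint passes its speed limit or range.

## Working session

There is one attempt and no reset: what is moved stays moved. The work goes in short steps, Python scripts to look and compute and a shell command to move; the robot and the scene stay as the last step left them, time stands still between calls to the robot, and variables do not carry over. Pictures are saved under pics/ and viewed, at most 10 in all, crops included, and the job is handed in when it is done.

```bash
mkdir -p pics && cat > h.py <<'E'
import numpy as np, cv2
from plant import bot
from scipy.spatial.transform import Rotation as R
def ray(c,u,v,obs=None):
    f=240/np.tan(np.radians(c["fov_y"])/2)
    x,y=u-c["cx"],v-c["cy"]
    if "extrinsics" in c:
        E=np.array(c["extrinsics"]);d=np.array([x/f,-y/f,-1.]);Rm=E[:3,:3];o=-Rm.T@E[:3,3];d=Rm.T@d
    else:
        r=np.hypot(x,y);t=r/f;d=np.array([np.sin(t)*x/max(r,1e-9),-np.sin(t)*y/max(r,1e-9),-np.cos(t)])
        T=np.array(c["tool_from_camera"]);W=R.from_euler('xyz',obs["tcp_rot"]).as_matrix()
        o=W@T[:3,3]+obs["tool_pos"];d=W@T[:3,:3]@d
    return o,d/np.linalg.norm(d)
def plane(c,u,v,z,obs=None):
    o,d=ray(c,u,v,obs);return o+d*(z-o[2])/d[2]
def proj(c,p):
    f=240/np.tan(np.radians(c["fov_y"])/2);E=np.array(c["extrinsics"]);q=E[:3,:3]@np.array(p)+E[:3,3]
    return c["cx"]-f*q[0]/q[2],c["cy"]+f*q[1]/q[2]
E
python3 - <<'E'
from h import *
o=bot.get_obs();print(o)
for n in("side","top","wrist"):
    c=bot.capture(n);cv2.imwrite(f"pics/{n}0.png",c["color"]);print(n,{k:(np.round(v,3).tolist()) for k,v in c.items() if k!="color"})
E
```

```text
{'time': 0.0, 'joint_positions': array([-1.42601750e+00,  3.42739179e-01,  1.52502864e+00, -2.39524314e-05,
        1.27539919e+00, -1.45981463e-01]), 'dq': array([ 6.25924540e-04, -9.62213167e-04,  1.42943074e-03, -5.52676161e-04,
        7.87116788e-05, -4.56308156e-04]), 'tau': array([-1.75125428e-03, -4.31241024e+01, -2.44228953e+01,  7.15137203e-02,
        5.57394954e-02, -1.06980574e-04]), 'tool_pos': array([ 150.47055171, -502.54242324,  226.03236952]), 'tcp_rot': array([-3.14003171e+00, -2.06351328e-04,  2.90767124e-01]), 'contact_force': array([-0.46146371,  0.74428222, -0.14728297]), 'moment': array([0.00254799, 0.00831352, 0.0270044 ]), 'finger_force': 0.0, 'grip_width': 91.46769785237932}
side {'fov_y': 46.879, 'cx': 318.952, 'cy': 241.086, 'extrinsics': [[-0.977, -0.211, -0.007, 521.429], [0.136, -0.653, 0.745, -101.718], [-0.161, 0.727, 0.667, -1275.679], [0.0, 0.0, 0.0, 1.0]]}
top {'fov_y': 44.915, 'cx': 323.66, 'cy': 236.447, 'extrinsics': [[-0.005, -1.0, 0.009, 61.64], [0.989, -0.004, 0.149, -519.049], [-0.149, 0.01, 0.989, -1452.698], [0.0, 0.0, 0.0, 1.0]]}
wrist {'fov_y': 65.706, 'cx': 314.111, 'cy': 241.954, 'tool_from_camera': [[-0.0, 0.967, 0.257, 69.063], [1.0, 0.0, -0.0, -0.496], [-0.0, 0.257, -0.967, -157.401], [0.0, 0.0, 0.0, 1.0]]}
```

View pics/top0.png

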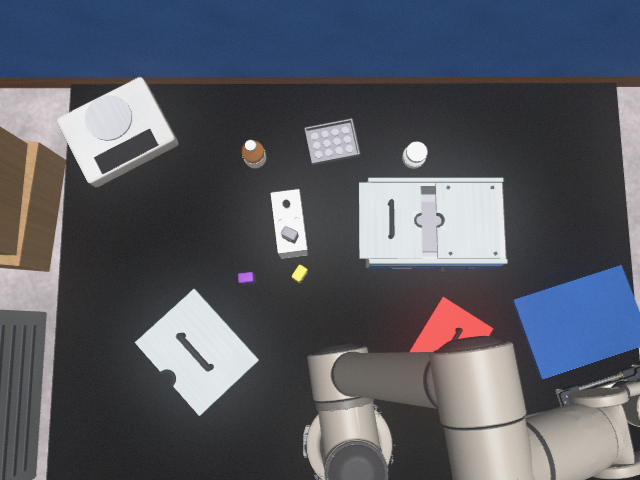

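View pics/side0.png

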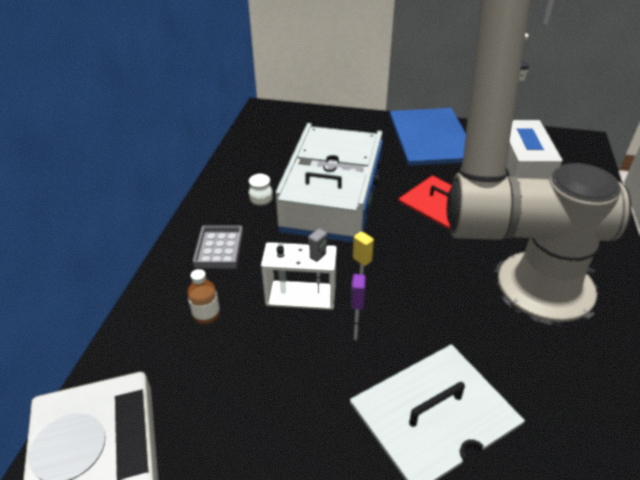

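Top view: chamber at ~(432,220) with loose half at left, handle ~(391,219) and port ~(430,220); rack at ~(289,223) with grey head ~(290,234). The loose white plate (195,350), the red one and the yellow and purple thermometers are decoys. Next I'll magnify.

```bash
python3 - <<'E'
from h import *
i=cv2.imread("pics/top0.png")
a=cv2.resize(i[165:285,235:515],None,fx=2.85,fy=2.85,interpolation=cv2.INTER_CUBIC);cv2.imwrite("pics/crop1.png",a)
c=bot.capture("top");s=bot.capture("side")
g=cv2.cvtColor(i,cv2.COLOR_BGR2GRAY)
# dark blobs in cover area
m=(g<90).astype(np.uint8); m[:, :365]=0;m[:,500:]=0;m[:185]=0;m[258:]=0
n,l,st,ce=cv2.connectedComponentsWithStats(m)
for k in range(1,n):
    if st[k,4]>8: print("dark",st[k],ce[k],plane(c,*ce[k],161).round(1),plane(c,*ce[k],139).round(1))
for nm,p,z in [("fixed TR",(503,179),133),("fixed BR",(506,263),133),("loose TL",(360,183),133),("loose BL",(360,258),133)]:
    print(nm,plane(c,*p,z).round(1))
print("head top",plane(c,290,232,189).round(1),"yellow",plane(c,300,272,189).round(1),"purple",plane(c,246,277,189).round(1))
rk=((i.min(2)>200)).astype(np.uint8);rk[:, :265]=0;rk[:,312:]=0;rk[:185]=0;rk[262:]=0
k=max(cv2.findContours(rk,0,2)[0],key=cv2.contourArea);r=cv2.minAreaRect(k);print(r,plane(c,*r[0],125).round(1))
print([plane(c,*q,125).round(1).tolist() for q in cv2.boxPoints(r)])
E
```

```text
dark [388 200   6  38 152] [391.31578947 217.88157895] [ 544.7 -100.1  161. ] [ 548.8 -102.9  139. ]
dark [437 213   6   7  11] [439.54545455 215.63636364] [ 549.7 -214.8  161. ] [ 553.8 -219.5  139. ]
fixed TR [ 645.6 -379.6  133. ]
fixed BR [ 439.1 -376.2  133. ]
loose TL [636.6 -29.2 133. ]
loose BL [452.6 -26.5 133. ]
head top [507.3 138.4 189. ] yellow [414.7 115.3 189. ] purple [403.8 238.3 189. ]
((288.2384948730469, 220.90769958496094), (60.90105438232422, 29.024126052856445), 82.87498474121094) [544.8 145.9 125. ]
[[615.5, 190.5, 125.0], [624.2, 120.2, 125.0], [475.1, 101.8, 125.0], [466.6, 171.1, 125.0]]
```

View pics/crop1.png

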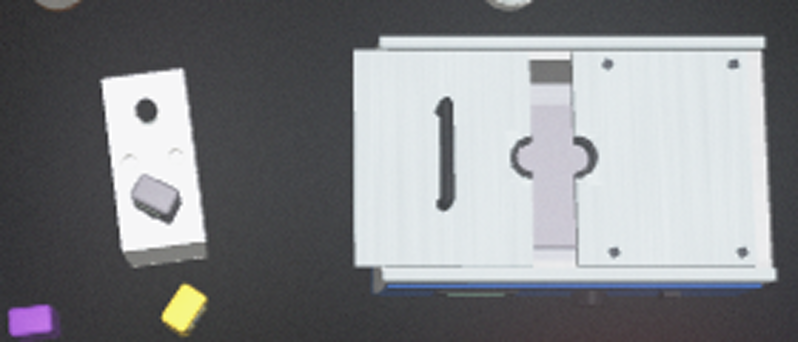

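Crop: the loose half with handle bar centred ~(446,153) crop, port half-rings at (522,158) and (585,158), and a ~15 px gap. The grey head at (156,197) is turned in the rack. I'll move above the port for a wrist view.

```bash
python3 -m crank '[[0,0,0,0,0,0.153],[0,0,0,0,0,0.153],[0.0418,-0.0435,-0.0042,0,0,0],[0.0418,-0.0435,-0.0042,0,0,0],[0.0418,-0.0435,-0.0042,0,0,0]]' && python3 -m crank '[[0.0418,-0.0435,-0.0042,0,0,0],[0.0418,-0.0435,-0.0042,0,0,0],[0.0418,-0.0435,-0.0042,0,0,0],[0.0418,-0.0435,-0.0042,0,0,0],[0.0418,-0.0435,-0.0042,0,0,0]]' && python3 -m crank '[[0,0,0,0,0,0],[0,0,0,0,0,0]]'
python3 - <<'E'
from h import *
o=bot.get_obs();c=bot.capture("wrist");cv2.imwrite("pics/w1.png",c["color"]);np.save("w1.npy",np.r_[o["tool_pos"],o["tcp_rot"]]);print(o["tool_pos"],o["tcp_rot"])
E
```

```text
time: 0.88
tool_pos: [278.8, -373.1, 239.4]
tcp_rot: [3.141, -0.0, -0.016]
contact_force: [0.8, -0.5, -0.8]
grip_width: 91.5
finger_force: 0.0
time: 1.5
tool_pos: [491.4, -158.5, 260.5]
tcp_rot: [3.141, -0.0, -0.015]
contact_force: [0.7, -1.2, 0.2]
grip_width: 91.7
finger_force: 0.0
time: 1.75
tool_pos: [489.9, -160.1, 260.0]
tcp_rot: [3.141, 0.001, -0.014]
contact_force: [-0.0, -0.9, 0.3]
grip_width: 91.9
finger_force: 0.0
[ 489.86000201 -160.0972556   259.96950997] [ 3.14140567e+00  9.86897421e-04 -1.43872289e-02]
```

View pics/w1.png

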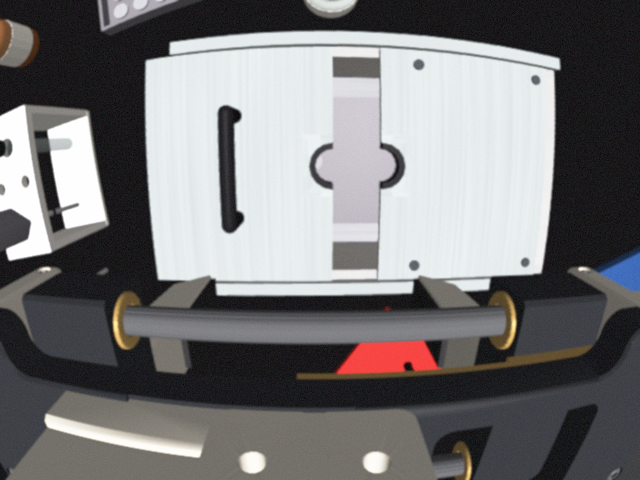

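Wrist view: handle bar at ~(229,168), loose half-ring outer extreme ~(310,165), fixed half-ring outer extreme ~(405,165), gap between columns 333 and 380. I'll fit these metrically.

```bash
cat > m.py <<'E'
from h import *
from scipy.optimize import least_squares
def dark(img,box,th=75):
    x0,x1,y0,y1=box;g=cv2.cvtColor(img,cv2.COLOR_BGR2GRAY);m=np.zeros(g.shape,np.uint8);m[y0:y1,x0:x1]=g[y0:y1,x0:x1]<th
    n,l,s,_=cv2.connectedComponentsWithStats(m);return (l==1+np.argmax(s[1:,4])).astype(np.uint8)
def pts(c,m,z,o): 
    v,u=np.nonzero(m);return np.array([plane(c,a,b,z,o)[:2] for a,b in zip(u,v)])
def circ(P,r=None):
    f=(lambda q:np.hypot(P[:,0]-q[0],P[:,1]-q[1])-(q[2] if r is None else r))
    s=least_squares(f,[*P.mean(0),15.],loss='soft_l1',f_scale=1);return s.x.round(2),np.abs(s.fun).mean().round(2)
E
python3 - <<'E'
from m import *
c=bot.capture("wrist");q=np.load("w1.npy");o=dict(tool_pos=q[:3],tcp_rot=q[3:]);i=c["color"]
for nm,b in (("loose",(302,332,135,195)),("fixed",(382,412,135,195))):
    m=dark(i,b);P=pts(c,m,139,o);v,u=np.nonzero(m);print(nm,m.sum(),u.min(),u.max(),v.min(),v.max(),"fit",circ(P),"r16",circ(P,15.5))
m=dark(i,(205,260,95,240));P=pts(c,m,161,o);print("handle",P.mean(0),P.min(0),P.max(0))
C=P-P.mean(0);w=np.linalg.svd(C,full_matrices=0)[2][0];print("yaw",np.arctan2(w[1],w[0]))
for n,a,b,z in(("fixjoint",(380,75),(380,260),133),("loosejoint",(333,75),(333,260),133)):
    A=plane(c,*a,z,o);B=plane(c,*b,z,o);d=A-B;print(n,A.round(1),B.round(1),np.arctan2(d[1],d[0]).round(4))
E
```

```text
loose 212 310 330 144 186 fit (array([ 543.99, -172.97,   14.72]), np.float64(0.7)) r16 (array([ 544.02, -173.97,   15.  ]), np.float64(0.73))
fixed 355 382 402 144 186 fit (array([ 544.11, -209.93,   14.71]), np.float64(1.25)) r16 (array([ 544.11, -208.93,   15.  ]), np.float64(1.27))
handle [545.05759553 -99.23690985] [ 499.69508941 -109.28819062] [588.89568763 -93.12573118]
yaw 3.1317765548986083
fixjoint [ 613.9 -211.5  133. ] [ 467.3 -212.7  133. ] 0.0083
loosejoint [ 613.2 -175.6  133. ] [ 468.  -174.5  133. ] -0.008
```

```bash
python3 -m crank '[[0.027,-0.0312,0,0,0,0],[0.027,-0.0312,0,0,0,0],[0,0,0.04,0,0,0],[0,0,0,0,0,0],[0,0,0,0,0,0]]' 45
python3 - <<'E'
from m import *
o=bot.get_obs();c=bot.capture("wrist");cv2.imwrite("pics/w2.png",c["color"]);print(o["tool_pos"],o["tcp_rot"],o["grip_width"])
E
```

```text
time: 2.48
tool_pos: [545.1, -99.8, 221.5]
tcp_rot: [3.141, -0.001, -0.017]
contact_force: [0.3, 0.4, 0.2]
grip_width: 46.5
finger_force: 0.0
[545.12215775 -99.77162895 221.52027759] [ 3.14107195e+00 -1.06922776e-03 -1.70822491e-02] 46.50798255667864
```

View pics/w2.png

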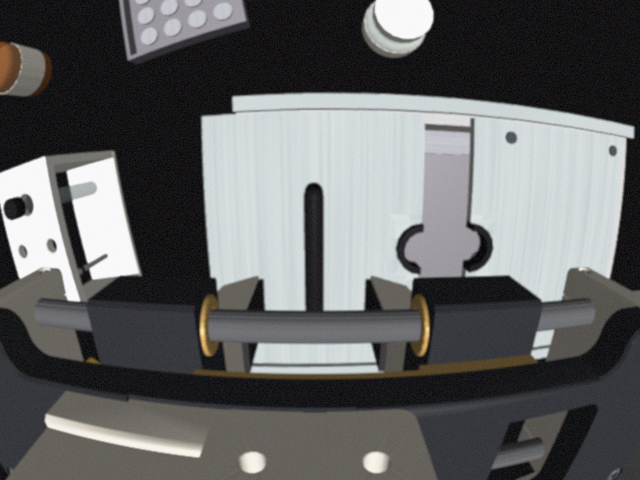

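The bar is at column 314, midway between the open fingers. I'll descend and cage the bar loosely.

```bash
python3 -m crank '[[0,0,0.035,0,0,0],[0,0,0.030,0,0,0],[0,0,0.014,0,0,0],[0,0,0,0,0,0]]' && python3 -m crank '[[0,0,0,0,0,0],[0,0,0,0,0,0],[0,0,0,0,0,0]]' 18 && python3 -m crank '[[0,0.005,0,0,0,0],[0,0.005,0,0,0,0],[0,0.005,0,0,0,0],[0,0.005,0,0,0,0],[0,0.005,0,0,0,0]]' && python3 -m crank '[[0,0.004,0,0,0,0],[0,0.003,0,0,0,0],[0,0,0,0,0,0]]'
```

```text
time: 3.02
tool_pos: [545.2, -98.9, 141.6]
tcp_rot: [3.142, 0.0, -0.016]
contact_force: [0.7, -0.1, 0.3]
grip_width: 41.4
finger_force: 0.0
time: 3.4
tool_pos: [545.5, -98.6, 142.0]
tcp_rot: [3.141, -0.001, -0.015]
contact_force: [0.2, -0.6, 0.4]
grip_width: 17.8
finger_force: 0.0
time: 4.03
tool_pos: [544.9, -123.5, 141.6]
tcp_rot: [-3.141, -0.0, -0.015]
contact_force: [-0.1, 5.3, 4.3]
grip_width: 16.9
finger_force: 2.6
time: 4.4
tool_pos: [544.7, -130.9, 141.4]
tcp_rot: [3.141, -0.0, -0.016]
contact_force: [0.6, 3.1, 2.1]
grip_width: 16.6
finger_force: 1.5
```

Pushing with ~3–5 N drag. I'll continue in small steps until the force rises.

```bash
for k in 1 ; do python3 -m crank '[[0,0.002,0,0,0,0],[0,0.0015,0,0,0,0],[0,0,0,0,0,0]]'; python3 -m crank '[[0,0.0015,0,0,0,0],[0,0.0015,0,0,0,0],[0,0,0,0,0,0]]'; python3 -m crank '[[0,0.001,0,0,0,0],[0,0,0,0,0,0]]';done | grep -E "pos|force"
python3 - <<'E'
from m import *
o=bot.get_obs();c=bot.capture("wrist");cv2.imwrite("pics/w3.png",cv2.resize(c["color"][80:320,180:500],None,fx=2.4,fy=2.4));
E
```

```text
tool_pos: [544.6, -134.0, 141.4]
contact_force: [-1.0, 4.3, 3.9]
finger_force: 2.2
tool_pos: [544.6, -137.0, 141.4]
contact_force: [0.5, 4.6, 4.4]
finger_force: 2.4
tool_pos: [544.5, -137.9, 141.4]
contact_force: [-1.0, 4.9, 4.2]
finger_force: 2.5
```

View pics/w3.png

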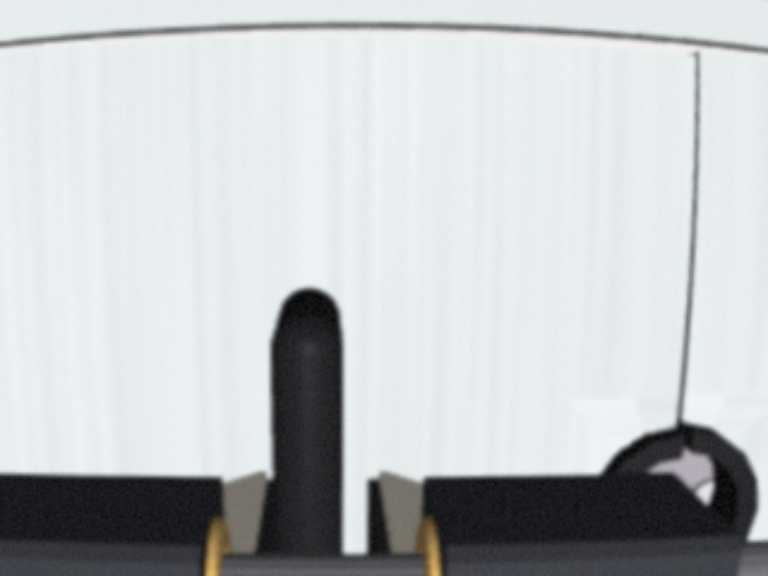

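The bar sits against the +y finger and only a hairline (~1 mm) is left at the joint (crop column ~690). I'll push to firm contact.

```bash
(python3 -m crank '[[0,0.001,0,0,0,0],[0,0,0,0,0,0]]'; python3 -m crank '[[0,0.0008,0,0,0,0],[0,0,0,0,0,0]]';python3 -m crank '[[0,0.0005,0,0,0,0],[0,0,0,0,0,0]]') | grep -E "pos|force"
```

```text
tool_pos: [544.6, -138.9, 141.4]
contact_force: [0.1, 5.1, 4.5]
finger_force: 2.5
tool_pos: [544.5, -139.1, 141.4]
contact_force: [0.3, 7.4, 4.2]
finger_force: 3.7
tool_pos: [544.4, -139.2, 141.4]
contact_force: [0.2, 9.3, 4.8]
finger_force: 4.4
```

Contact. One more squeeze, then back off, open, rise and check.

```bash
(python3 -m crank '[[0,0.001,0,0,0,0],[0,0.001,0,0,0,0],[0,0,0,0,0,0]]'; python3 -m crank '[[0,-0.003,0,0,0,0],[0,-0.001,0,0,0,0],[0,0,0,0,0,0],[0,0,0,0,0,0]]' 45; python3 -m crank '[[0,0,-0.03,0,0,0],[0,0,-0.04,0,0,0],[-0.027,0.01,-0.045,0,0,0],[-0.028,0.01,0,0,0,0],[0,0,0,0,0,0]]';python3 -m crank '[[0,0,0,0,0,0],[0,0,0,0,0,0]]') | grep -E "pos|force"
python3 - <<'E'
from m import *
o=bot.get_obs();c=bot.capture("wrist");i=c["color"];cv2.imwrite("pics/w4.png",i);np.save("w4.npy",np.r_[o["tool_pos"],o["tcp_rot"]]);print(o["tool_pos"],o["tcp_rot"])
cv2.imwrite("pics/w4c.png",cv2.resize(i[20:300,150:550],None,fx=2,fy=2))
E
```

```text
tool_pos: [543.8, -139.8, 141.3]
contact_force: [-1.5, 12.9, 7.0]
finger_force: 6.8
tool_pos: [544.5, -138.7, 141.2]
contact_force: [-0.2, 0.6, -0.0]
finger_force: 0.0
tool_pos: [488.1, -158.2, 257.1]
contact_force: [1.5, -0.6, -0.6]
finger_force: 0.0
tool_pos: [489.7, -157.3, 255.8]
contact_force: [-0.8, -0.6, -0.7]
finger_force: 0.0
[ 489.72058793 -157.27239553  255.75673577] [-3.14122711e+00  6.52814425e-04 -1.47993765e-02]
```

View pics/w4c.png

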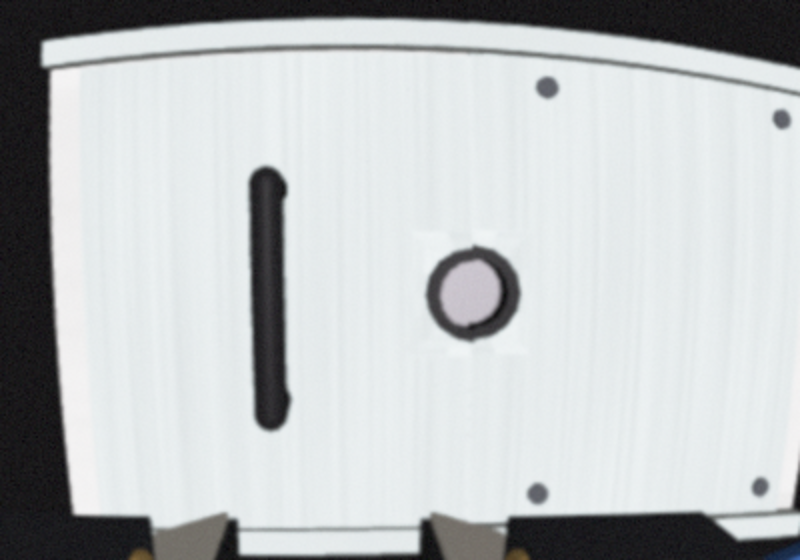

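The joint is closed with no gap visible; port ring at crop (473,293), handle (268,298). I'll measure the port centre and then the rack.

```bash
python3 - <<'E'
from m import *
q=np.load("w4.npy");o=dict(tool_pos=q[:3],tcp_rot=q[3:])
c=bot.capture("wrist");t=bot.capture("top")
def outer(cam,box,o):
    m=dark(cam["color"],box,110);k=max(cv2.findContours(m,0,cv2.CHAIN_APPROX_NONE)[0],key=cv2.contourArea)[:,0]
    P=np.array([plane(cam,a,b,139,o)[:2] for a,b in k]);return circ(P),circ(P,18.)
print("wrist",outer(c,(350,420,135,198),o));
m=dark(c["color"],(265,305,95,240));P=pts(c,m,161,o);print("handle",P.mean(0))
print("top",outer(t,(415,455,205,235),None))
E
```

```text
wrist ((array([ 543.1 , -211.26,   16.83]), np.float64(0.32)), (array([ 543.07, -211.29,   15.  ]), np.float64(1.18)))
handle [ 543.42150109 -136.93515116]
top ((array([ 545.06, -213.96,   35.32]), np.float64(10.5)), (array([ 533.35, -202.54,   15.  ]), np.float64(15.51)))
```

```bash
(python3 -m crank '[[-0.0079,-0.0589,-0.005,0,0,0],[-0.0079,-0.0589,-0.005,0,0,0],[-0.0079,-0.0589,-0.005,0,0,0],[-0.0079,-0.0589,-0.005,0,0,0],[-0.0079,-0.0589,-0.005,0,0,0]]'; python3 -m crank '[[0,0,0,0,0,0],[0,0,0,0,0,0],[0,0,0,0,0,0]]' )| grep -E "pos|force"
python3 - <<'E'
from m import *
o=bot.get_obs();c=bot.capture("wrist");i=c["color"];cv2.imwrite("pics/w5.png",i);np.save("w5.npy",np.r_[o["tool_pos"],o["tcp_rot"]]);print(o["tool_pos"],o["tcp_rot"])
E
```

```text
tool_pos: [453.9, 139.6, 281.5]
contact_force: [1.0, -0.6, 0.5]
finger_force: 0.0
tool_pos: [454.5, 136.4, 281.0]
contact_force: [-0.0, 0.2, 0.4]
finger_force: 0.0
[454.49755607 136.3637174  281.02043434] [ 3.14110278e+00  4.83360958e-04 -1.70560325e-02]
```

View pics/w5.png

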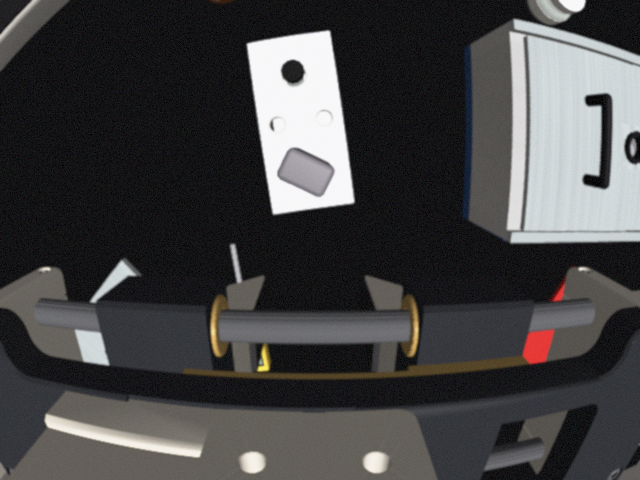

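Head top at ~(306,172), almost straight below the camera and turned. I'll measure its centre and yaw.

```bash
python3 - <<'E'
from m import *
q=np.load("w5.npy");o=dict(tool_pos=q[:3],tcp_rot=q[3:]);c=bot.capture("wrist")
g=cv2.cvtColor(c["color"],cv2.COLOR_BGR2GRAY);m=np.zeros_like(g);m[140:204,265:345]=(g[140:204,265:345]<190)&(g[140:204,265:345]>40)
m=cv2.morphologyEx(m,cv2.MORPH_OPEN,np.ones((3,3)))
k=max(cv2.findContours(m,0,cv2.CHAIN_APPROX_NONE)[0],key=cv2.contourArea)[:,0]
P=np.array([plane(c,a,b,189,o)[:2] for a,b in k],np.float32);r=cv2.minAreaRect(P);print(r)
B=cv2.boxPoints(r);print(B)
for j in(0,1):
    d=B[j+1]-B[j];print(np.linalg.norm(d),np.degrees(np.arctan2(d[1],d[0])))
rk=(g>200).astype(np.uint8);rk[:,:240]=0;rk[:,360:]=0;rk[220:]=0
k=max(cv2.findContours(rk,0,2)[0],key=cv2.contourArea)[:,0]
P=np.array([plane(c,a,b,125,o)[:2] for a,b in k],np.float32);r=cv2.minAreaRect(P);print("rack",r)
x,y=r[0];a=np.radians(min([r[2],r[2]-90,r[2]+90],key=abs));print("hole",a,x-40*np.cos(a),y-40*np.sin(a))
E
```

```text
((506.2462463378906, 141.7773895263672), (34.84120178222656, 24.69855499267578), 62.9537353515625)
[[487.32617 131.87726]
 [509.32367 120.64657]
 [525.1663  151.67752]
 [503.16882 162.9082 ]]
24.69855 -27.04631
34.841206 62.953705
rack ((544.6112670898438, 146.91372680664062), (149.7496795654297, 69.93283081054688), 7.195026874542236)
hole 0.125576908730239 504.92624404273363 141.90384200254175
```

```bash
(python3 -m crank '[[0,0,0,0,0,0.152],[0,0,0,0,0,0.152],[0,0,0,0,0,0.152],[0.0434,-0.0282,0,0,0,0],[0,0,0,0,0,0]]' 65; python3 -m crank '[[0,0,0.04,0,0,0],[0,0,0,0,0,0],[0,0,0,0,0,0]]')| grep -E "pos|force|rot|grip_w"
python3 - <<'E'
from m import *
o=bot.get_obs();W=R.from_euler('xyz',o["tcp_rot"]).as_matrix();print(W.T@(np.array([506.,141.8,146])-o["tool_pos"]),o["tool_pos"])
E
```

```text
tool_pos: [507.9, 141.9, 280.0]
tcp_rot: [3.141, 0.001, -0.473]
contact_force: [0.4, 0.8, 0.2]
grip_width: 59.7
finger_force: 0.0
tool_pos: [506.0, 142.7, 242.6]
tcp_rot: [-3.141, -0.001, -0.472]
contact_force: [-0.2, 0.1, 0.4]
grip_width: 59.4
finger_force: 0.0
[ 0.3276501   0.82926753 96.59645133] [505.95494893 142.68059539 242.59654223]
```

```bash
(python3 -m crank '[[0,0.0005,0.04,0,0,0],[0,0,0.04,0,0,0],[0,0,0.0165,0,0,0],[0,0,0,0,0,0]]';python3 -m crank '[[0,0,0,0,0,0],[0,0,0,0,0,0],[0,0,0,0,0,0],[0,0,0,0,0,0],[0,0,0,0,0,0]]' 0;python3 -m crank '[[0,0,0,0,0,0],[0,0,0,0,0,0]]')| grep -E "pos|force|rot|grip_w"
```

```text
tool_pos: [505.6, 142.5, 145.2]
tcp_rot: [3.141, 0.0, -0.471]
contact_force: [0.5, 0.4, 0.8]
grip_width: 59.3
finger_force: 0.0
tool_pos: [505.9, 142.5, 145.7]
tcp_rot: [-3.141, -0.001, -0.471]
contact_force: [-0.6, -0.5, 6.8]
grip_width: 36.0
finger_force: 30.0
tool_pos: [505.9, 142.5, 145.7]
tcp_rot: [-3.141, -0.001, -0.471]
contact_force: [-0.1, -1.1, 6.2]
grip_width: 36.0
finger_force: 30.0
```

```bash
(python3 -m crank '[[0,0,-0.02,0,0,0],[0,0,-0.035,0,0,0],[0,0,-0.035,0,0,0],[0,0,-0.035,0,0,0],[0,0,-0.035,0,0,0]]';python3 -m crank '[[0,0,-0.02,0,0,0],[0,0,-0.01,0,0,0],[0,0,0,0,0,0],[0,0,0,0,0,0],[0,0,0,0,0,0]]')| grep -E "pos|force|rot|grip_w"
python3 - <<'E'
from m import *
o=bot.get_obs();print(o["tool_pos"],o["tcp_rot"])
s=bot.capture("side");cv2.imwrite("pics/s6.png",s["color"])
w=bot.capture("wrist");cv2.imwrite("pics/w6.png",w["color"])
u,v=map(int,proj(s,o["tool_pos"]));print(u,v)
y0=max(v-60,0);x0=max(u-70,0);a=cv2.resize(s["color"][y0:y0+160,x0:x0+140],None,fx=3.5,fy=3.5,interpolation=cv2.INTER_CUBIC)
b=cv2.resize(w["color"][100:400,200:440],(448,560));cv2.imwrite("pics/cmp6.png",np.hstack([a[:560,:350],b]));print(x0,y0,a.shape)
E
```

```text
tool_pos: [505.2, 142.6, 305.8]
tcp_rot: [3.141, 0.0, -0.471]
contact_force: [0.7, 0.1, -0.7]
grip_width: 35.6
finger_force: 30.0
tool_pos: [505.2, 142.5, 333.8]
tcp_rot: [3.14, 0.001, -0.471]
contact_force: [-0.8, 0.1, -0.9]
grip_width: 36.1
finger_force: 30.0
[505.1768433  142.52258232 333.83281051] [ 3.14045847e+00  1.44176776e-03 -4.71183519e-01]
316 175
246 115 (560, 490, 3)
```

View pics/cmp6.png

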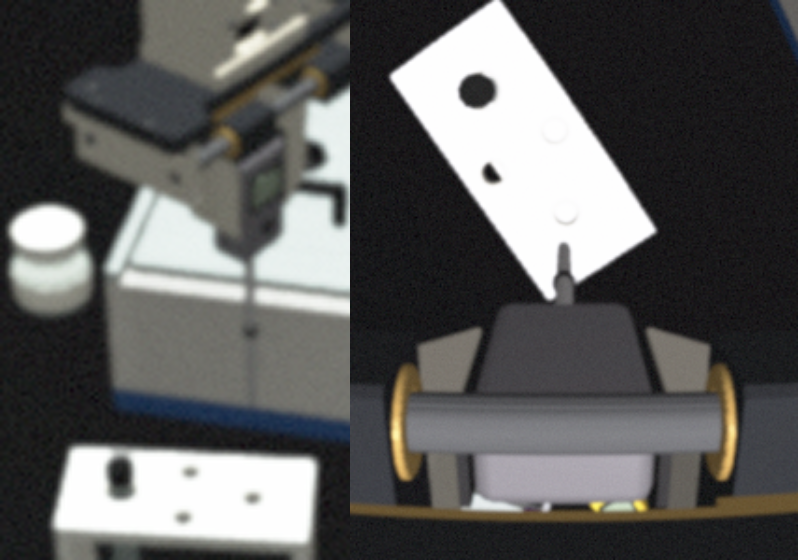

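Left (side): head held, stem vertical with ring at crop (251,331); right (wrist): stem and tip at column 563 in the crop, i.e. image column 314, so centred in tool y. I'll compute tip and ring offsets from the tool.

```bash
python3 - <<'E'
from m import *
o=bot.get_obs();s=bot.capture("side");w=bot.capture("wrist");W=R.from_euler('xyz',o["tcp_rot"]).as_matrix();T=o["tool_pos"]
gw=cv2.cvtColor(w["color"],cv2.COLOR_BGR2GRAY)
print("wrist stem rows"); 
for v in range(222,264,3): print(v,gw[v,304:326].tolist())
gs=cv2.cvtColor(s["color"],cv2.COLOR_BGR2GRAY)
print("side")
for v in range(188,240,3): print(v,gs[v,309:327].tolist())
for p in ([0,0,0-11.3+90],[0,0,-11.3+145]): print("nominal side px",proj(s,W@np.array(p)+T))
E
```

```text
wrist stem rows
222 [254, 254, 254, 254, 254, 254, 254, 254, 254, 254, 253, 254, 253, 253, 254, 254, 253, 254, 254, 254, 254, 254]
225 [254, 254, 254, 254, 254, 254, 254, 254, 253, 254, 254, 254, 254, 254, 253, 254, 254, 254, 254, 254, 254, 254]
228 [254, 254, 254, 254, 254, 254, 254, 254, 254, 253, 252, 253, 254, 254, 254, 253, 254, 254, 254, 254, 254, 254]
231 [253, 254, 254, 254, 254, 254, 253, 231, 155, 112, 107, 116, 147, 216, 252, 254, 254, 254, 254, 254, 254, 254]
234 [254, 254, 254, 254, 254, 254, 246, 190, 116, 95, 102, 100, 108, 154, 228, 253, 254, 254, 253, 254, 254, 254]
237 [254, 254, 254, 254, 254, 254, 235, 161, 107, 96, 102, 104, 110, 150, 223, 252, 254, 254, 254, 254, 254, 253]
240 [254, 254, 254, 254, 254, 254, 232, 160, 110, 100, 102, 103, 108, 135, 211, 252, 254, 254, 254, 254, 254, 254]
243 [254, 254, 254, 254, 254, 254, 225, 139, 95, 96, 99, 97, 100, 130, 206, 252, 254, 254, 254, 254, 254, 254]
246 [254, 254, 254, 254, 255, 249, 188, 102, 49, 42, 41, 43, 41, 77, 165, 243, 255, 254, 254, 254, 254, 255]
249 [254, 254, 254, 253, 223, 131, 73, 73, 90, 98, 100, 101, 
[... 1553 characters left out ...]
, 108, 113, 115, 115, 115, 112, 112]
224 [111, 111, 112, 114, 113, 111, 107, 102, 97, 101, 108, 112, 113, 114, 113, 115, 112, 115]
227 [110, 108, 108, 112, 113, 111, 110, 103, 99, 101, 105, 111, 115, 113, 113, 114, 111, 114]
230 [79, 81, 86, 89, 87, 91, 95, 86, 92, 94, 102, 105, 104, 109, 111, 111, 114, 113]
233 [41, 46, 45, 43, 46, 45, 47, 51, 48, 50, 50, 50, 53, 54, 53, 59, 62, 61]
236 [39, 37, 42, 34, 35, 42, 43, 41, 41, 42, 40, 43, 46, 44, 45, 43, 44, 49]
239 [24, 19, 26, 27, 31, 22, 30, 34, 28, 28, 23, 20, 22, 26, 28, 29, 32, 25]
nominal side px (np.float64(316.8141111686279), np.float64(208.30817987470508))
nominal side px (np.float64(317.0937014299454), np.float64(229.63139439612164))
```

```bash
python3 - <<'E'
from m import *
o=bot.get_obs();w=bot.capture("wrist")
T=np.array(w["tool_from_camera"]);f=240/np.tan(np.radians(w["fov_y"])/2)
def wp(p):
    q=T[:3,:3].T@(np.array(p)-T[:3,3]);r=np.hypot(q[0],q[1]);t=np.arctan2(r,-q[2]);return (w["cx"]+f*t*q[0]/r, w["cy"]-f*t*q[1]/r)
for x in(-2,0,2):
    print(x,"tip +x edge",wp([x+3,0,133.7]),"tip -x edge",wp([x-3,0,133.7]),"ring low +x",wp([x+4.2,0,80.7]),"ring up +x",wp([x+4.2,0,76.7]),"headtop +x edge",wp([x+12,0,-43.3]),"headbot +x",wp([x+12,0,20.7]))
g=cv2.cvtColor(w["color"],cv2.COLOR_BGR2GRAY)
print(g[225:272,314].tolist()); print(g[225:272,305].tolist())
E
```

```text
-2 tip +x edge (np.float64(314.7469566405134), np.float64(230.44648513477284)) tip -x edge (np.float64(314.74446672052875), np.float64(237.68106145172356)) ring low +x (np.float64(314.9307062641588), np.float64(246.71627925065923)) ring up +x (np.float64(314.94761246413077), np.float64(248.35707656442537)) headtop +x edge (np.float64(315.9331859462974), np.float64(321.9547005243553)) headbot +x (np.float64(315.2673201367869), np.float64(263.77130178230664))
0 tip +x edge (np.float64(314.74775599180464), np.float64(228.02006554955057)) tip -x edge (np.float64(314.74531177923615), np.float64(235.2771521343294)) ring low +x (np.float64(314.93220712036094), np.float64(243.8134594550487)) ring up +x (np.float64(314.9491929607703), np.float64(245.41177654971548)) headtop +x edge (np.float64(315.943825155789), np.float64(316.76291835072504)) headbot +x (np.float64(315.2705993517942), np.float64(259.99293233905416))
2 tip +x edge (np.float64(314.7485396605158), np.float64(225.5864865671209)) tip -x edge (np.float64(314.746141828211), np.float64(232.8655709434991)) ring low +x (np.float64(314.93368070051486), np.float64(240.8983255453806)) ring up +x (np.float64(314.9507449822777), np.float64(242.4535810223676)) headtop +x edge (np.float64(315.9543495357103), np.float64(311.4981936482804)) headbot +x (np.float64(315.2738181297961), np.float64(256.1899958005551))
[254, 254, 254, 252, 226, 151, 104, 99, 101, 98, 96, 98, 100, 98, 102, 100, 103, 104, 103, 82, 53, 43, 60, 90, 99, 105, 104, 103, 103, 101, 105, 99, 105, 110, 105, 105, 101, 89, 81, 66, 62, 68, 67, 67, 65, 69, 65]
[254, 253, 254, 254, 254, 254, 254, 254, 253, 254, 254, 254, 254, 254, 254, 253, 254, 254, 253, 254, 253, 254, 254, 254, 254, 254, 254, 254, 254, 254, 254, 254, 254, 245, 200, 133, 65, 44, 53, 65, 66, 62, 68, 67, 69, 64, 62]
```

```bash
(python3 -m crank '[[0.0122,0.0187,0,0,0,0],[0.0244,0.0373,0,0,0,0],[0.0244,0.0373,0,0,0,0],[0.0244,0.0373,0,0,0,0],[0.0244,0.0373,0,0,0,0]]';python3 -m crank '[[0.0244,0.0373,0,0,0,0],[0.0244,0.0373,0,0,0,0],[0.0244,0.0373,0,0,0,0],[0.0121,0.0185,0,0,0,0],[0,0,0,0,0,0]]';python3 -m crank '[[0,0,0,0,0,0],[0,0,0,0,0,0],[0,0,0,0,0,0]]')| grep -E "pos|force|rot|grip_w"
python3 - <<'E'
from m import *
o=bot.get_obs();W=R.from_euler('xyz',o["tcp_rot"]).as_matrix();print(W.T@(np.array([543.5,-212.1,333.8])-o["tool_pos"])) 
w=bot.capture("wrist");cv2.imwrite("pics/w7.png",w["color"]);t=bot.capture("top");s=bot.capture("side");cv2.imwrite("pics/s7.png",s["color"])
u,v=map(int,proj(s,[543,-212,180]));print(u,v)
a=cv2.resize(s["color"][v-60:v+60,u-50:u+50],None,fx=5,fy=5,interpolation=cv2.INTER_CUBIC)[:600,100:450]
b=cv2.resize(w["color"][120:320,230:380],(450,600),interpolation=cv2.INTER_CUBIC);cv2.imwrite("pics/cmp7.png",np.hstack([a,b]))
E
```

```text
tool_pos: [527.1, -58.3, 334.8]
tcp_rot: [-3.142, -0.0, -0.471]
contact_force: [0.3, -0.5, -1.3]
grip_width: 36.1
finger_force: 30.0
tool_pos: [543.8, -212.7, 334.3]
tcp_rot: [-3.141, 0.001, -0.473]
contact_force: [0.4, 0.3, -1.5]
grip_width: 35.9
finger_force: 30.0
tool_pos: [544.0, -210.8, 335.2]
tcp_rot: [-3.142, -0.0, -0.47]
contact_force: [0.0, -0.7, -0.7]
grip_width: 36.0
finger_force: 30.0
[0.1386895  1.40933315 1.35182228]
332 144
```

View pics/cmp7.png

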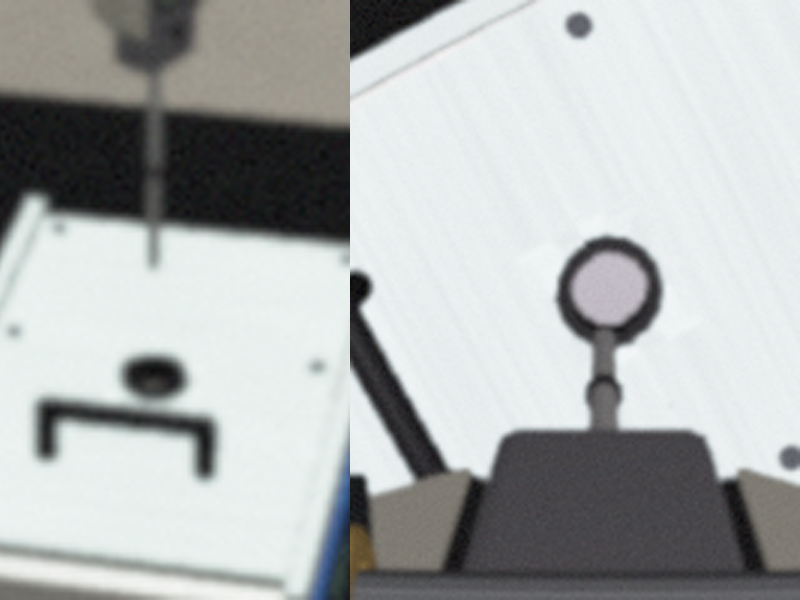

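Side (left): stem above the port, column ~153, port centre ~(153,377). Wrist (right): port centre crop (609,289), stem column 603, so the port lies ~2 mm in tool +y. I'll measure it here, relative to the tool.

```bash
cat > port.py <<'E'
from m import *
def port(rows=None):
    o=bot.get_obs();w=bot.capture("wrist");g=cv2.cvtColor(w["color"],cv2.COLOR_BGR2GRAY)
    u0,v0=316,216
    P=[]
    for a in np.radians(np.arange(0,360,6)):
        d=np.array([np.cos(a),np.sin(a)])
        if d[1]>0.75: continue
        rr=np.arange(6,28,.25);x=(u0+rr*d[0]).astype(np.float32);y=(v0+rr*d[1]).astype(np.float32)
        l=cv2.remap(g,x[None],y[None],1)[0].astype(float);k=np.argmin(l[:60])
        j=k+np.argmax(l[k:]>150)          # outer edge
        P.append(plane(w,x[j],y[j],139,o)[:2])
    P=np.array(P);c,e=circ(P);W=R.from_euler('xyz',o["tcp_rot"]).as_matrix()
    return c,e,W.T@(np.r_[c[:2],139]-o["tool_pos"]),o["tool_pos"]
if __name__=="__main__":
    for _ in range(3): print(*port())
E
python3 port.py
```

```text
[ 543.8  -212.28   17.38] 0.4 [  0.25306825   0.88146844 195.98073025] [ 543.93375918 -211.34842446  334.98061622]
[ 543.79 -212.28   17.36] 0.42 [  0.2080601    0.77309848 195.93805621] [ 543.92651859 -211.46814745  334.93796237]
[ 543.8  -212.28   17.38] 0.4 [1.76884539e-01 6.56112720e-01 1.95856783e+02] [ 543.92401423 -211.5922736   334.85671556]
```

```bash
(python3 -m crank '[[0.0008,0.0003,0.01,0,0,0],[0,0,0.02,0,0,0],[0,0,0.015,0,0,0],[0,0,0,0,0,0],[0,0,0,0,0,0]]';python3 -m crank '[[0,0,0,0,0,0],[0,0,0,0,0,0],[0,0,0,0,0,0],[0,0,0,0,0,0]]')| grep -E "pos|force|rot"
python3 port.py | tail -1
python3 - <<'E'
from m import *
w=bot.capture("wrist");cv2.imwrite("pics/w8.png",w["color"]);g=cv2.cvtColor(w["color"],cv2.COLOR_BGR2GRAY)
cv2.imwrite("pics/w8c.png",cv2.resize(w["color"][150:300,240:400],(640,600),interpolation=cv2.INTER_CUBIC))
E
```

```text
tool_pos: [544.7, -212.6, 290.3]
tcp_rot: [3.141, -0.001, -0.471]
contact_force: [-0.6, -0.4, 0.0]
finger_force: 30.0
tool_pos: [544.5, -212.4, 289.9]
tcp_rot: [3.142, -0.0, -0.471]
contact_force: [0.1, -0.1, -0.5]
finger_force: 30.0
[ 544.53 -212.92   16.91] 0.37 [  0.29350498   0.41133083 150.82108055] [ 544.45725035 -212.40733878  289.82103819]
```

View pics/w8c.png

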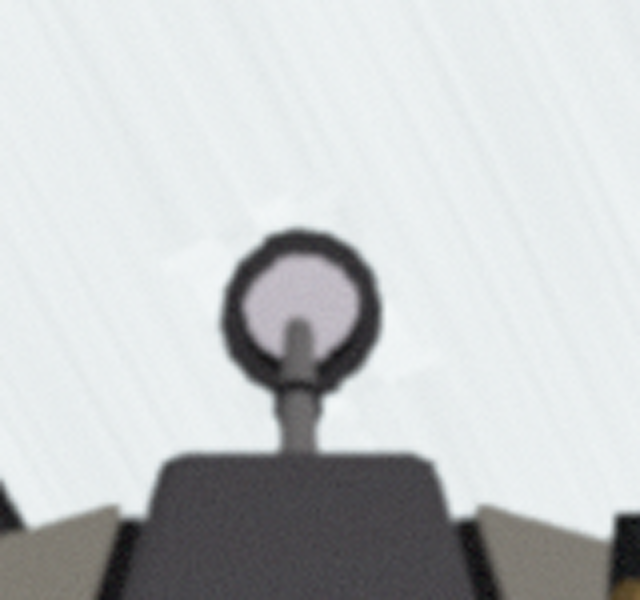

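```bash
(python3 -m crank '[[0.0009,0.0004,0.005,0,0,0],[0,0,0.015,0,0,0],[0,0,0.015,0,0,0],[0,0,0.010,0,0,0],[0,0,0,0,0,0]]';python3 -m crank '[[0,0,0.01,0,0,0],[0,0,0.01,0,0,0],[0,0,0.007,0,0,0],[0,0,0,0,0,0],[0,0,0,0,0,0]]';python3 -m crank '[[0,0,0,0,0,0],[0,0,0,0,0,0],[0,0,0,0,0,0],[0,0,0,0,0,0]]')| grep -E "pos|force|rot"
python3 - <<'E'
from m import *
o=bot.get_obs();print(o["tool_pos"])
w=bot.capture("wrist");cv2.imwrite("pics/w9.png",w["color"]);s=bot.capture("side");cv2.imwrite("pics/s9.png",s["color"])
u,v=map(int,proj(s,[544,-212,160]))
a=cv2.resize(s["color"][v-37:v+38,u-25:u+25],(400,600),interpolation=cv2.INTER_CUBIC)
b=cv2.resize(w["color"][185:285,282:349],(400,600),interpolation=cv2.INTER_CUBIC);cv2.imwrite("pics/cmp9.png",np.hstack([a,b]));print(u,v)
E
```

```text
tool_pos: [544.6, -213.0, 243.5]
tcp_rot: [3.142, 0.002, -0.471]
contact_force: [-0.1, -0.7, -0.6]
finger_force: 30.0
tool_pos: [545.2, -213.3, 218.1]
tcp_rot: [3.141, -0.001, -0.471]
contact_force: [0.9, -1.2, -1.0]
finger_force: 30.0
tool_pos: [545.1, -213.2, 217.9]
tcp_rot: [3.141, -0.0, -0.471]
contact_force: [0.2, -0.7, -0.3]
finger_force: 30.0
[ 545.1118595  -213.18545388  217.87867138]
332 150
```

View pics/cmp9.png

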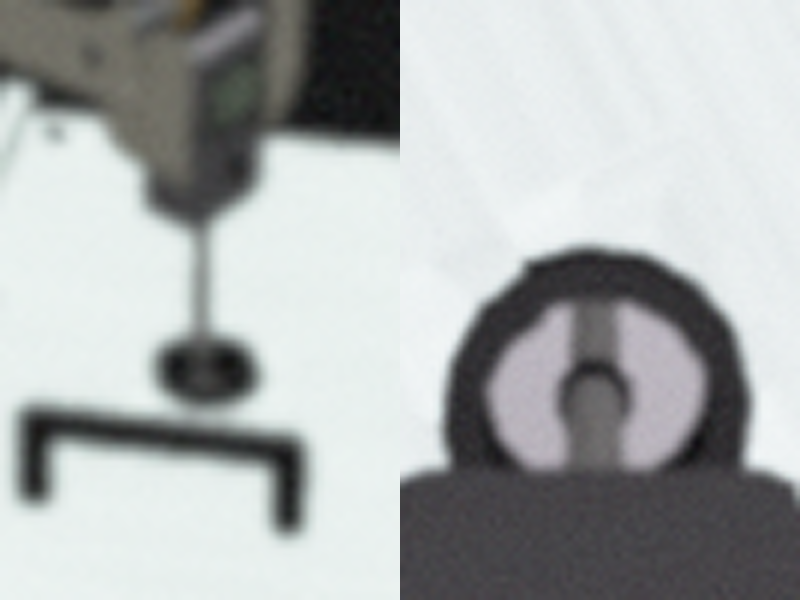

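Side: stem vertical into the middle of the port, with the ring down inside the rim. Wrist: ring at ~(595,390), bore spanning columns 487–707, near bore edge at row ~300. I'll compute the offsets by rays.

```bash
python3 - <<'E'
from m import *
o=bot.get_obs();w=bot.capture("wrist");g=cv2.cvtColor(w["color"],cv2.COLOR_BGR2GRAY);W=R.from_euler('xyz',o["tcp_rot"]).as_matrix();T=o["tool_pos"]
def tl(u,v,z): return (W.T@(plane(w,u,v,z,o)-T)).round(2)
for v in(245,248,250,252,254,256): print(v,g[v,286:344].tolist())
for u in (308,320): print("col",u,g[222:265,u].tolist())
print("col314",g[222:265,314].tolist())
for n,u,v,z in(("bore near",308,235.2,139),("bore near",320,235.2,139),("outer near",314.5,226.5,133),("ring low edge",314.7,245.5,137),("ring L",308.8,251,139),("ring R",321,251,139),("bore L",296.5,250,139),("bore R",333.4,250,139)): print(n,tl(u,v,z))
E
```

```text
245 [242, 242, 240, 224, 155, 85, 46, 50, 50, 46, 49, 63, 109, 153, 177, 185, 183, 184, 183, 183, 189, 183, 183, 169, 130, 87, 63, 50, 55, 52, 62, 82, 122, 161, 183, 183, 183, 183, 186, 185, 188, 186, 183, 182, 172, 149, 114, 66, 51, 52, 47, 54, 86, 155, 210, 232, 233, 234]
248 [243, 241, 231, 188, 112, 58, 45, 47, 51, 56, 86, 128, 166, 183, 183, 184, 184, 186, 183, 183, 181, 174, 144, 96, 61, 65, 73, 87, 93, 87, 83, 69, 60, 86, 127, 163, 178, 185, 183, 180, 182, 184, 182, 185, 182, 176, 143, 97, 58, 49, 46, 49, 56, 100, 170, 221, 235, 235]
250 [243, 240, 224, 156, 86, 53, 49, 48, 55, 67, 108, 149, 173, 185, 184, 179, 185, 182, 185, 182, 180, 159, 121, 74, 71, 84, 99, 104, 106, 107, 108, 102, 84, 76, 112, 155, 178, 185, 186, 184, 185, 187, 186, 185, 184, 171, 139, 84, 47, 45, 39, 45, 49, 73, 135, 205, 237, 241]
252 [243, 240, 222, 147, 76, 48, 47, 42, 46, 51, 87, 136, 168, 180, 182, 184, 183, 182, 181, 181, 180, 161, 121, 77, 74, 93, 96, 100, 102, 108, 107, 110, 97, 85, 108, 150, 177, 182, 185, 184, 183, 184, 186, 182, 178, 157, 120, 73, 47, 46, 49, 46, 47, 63, 120, 197, 235, 243]
25
[... 724 characters left out ...]
, 172, 173, 174, 175, 175, 168, 143, 105, 73]
col 320 [237, 238, 237, 232, 191, 116, 51, 44, 50, 49, 52, 54, 68, 114, 155, 179, 183, 182, 183, 183, 183, 181, 183, 183, 172, 154, 127, 112, 112, 109, 108, 121, 138, 160, 170, 173, 176, 171, 171, 161, 143, 110, 74]
col314 [237, 237, 232, 198, 125, 62, 47, 49, 49, 54, 49, 50, 64, 86, 94, 101, 104, 100, 106, 105, 98, 101, 81, 55, 43, 61, 93, 99, 106, 105, 102, 105, 104, 107, 103, 104, 108, 104, 103, 105, 96, 79, 70]
bore near [10.54 -4.55 78.85]
bore near [10.54  3.31 78.85]
outer near [15.05 -0.28 84.85]
ring low edge [ 3.   -0.15 80.85]
ring L [-0.23 -4.06 78.84]
ring R [-0.23  4.01 78.85]
bore L [  0.46 -12.2   78.84]
bore R [ 0.45 12.23 78.85]
```

```bash
python3 - <<'E'
from m import *
s=bot.capture("side");g=cv2.cvtColor(s["color"],cv2.COLOR_BGR2GRAY).astype(float)
def edges(v,a=318,b=346,th=140):
    x=np.arange(a,b,.1);l=np.interp(x,np.arange(640),g[v]);i=np.nonzero(l<th)[0];return x[i[0]].round(1),x[i[-1]].round(1),(x[i[0]]+x[i[-1]])/2
for v in range(142,166,1): 
    try: print(v,edges(v),g[v,324:342].astype(int).tolist())
    except Exception: print(v,'-')
for dx in(-2,0,2): print(dx,proj(s,[544+dx,-212,139]))
E
```

```text
142 -
143 -
144 -
145 -
146 -
147 -
148 -
149 -
150 -
151 -
152 -
153 -
154 (np.float64(331.0), np.float64(332.2), np.float64(331.6000000000031)) [238, 236, 234, 230, 219, 202, 171, 138, 131, 162, 188, 203, 215, 225, 231, 238, 238, 237]
155 (np.float64(329.4), np.float64(334.7), np.float64(332.0500000000032)) [238, 232, 222, 198, 173, 148, 125, 107, 102, 113, 128, 143, 162, 188, 217, 231, 237, 239]
156 (np.float64(327.2), np.float64(337.0), np.float64(332.1000000000032)) [234, 226, 192, 145, 110, 85, 75, 81, 85, 77, 62, 73, 98, 136, 185, 222, 235, 239]
157 (np.float64(326.4), np.float64(337.8), np.float64(332.1000000000032)) [235, 215, 159, 99, 57, 50, 48, 64, 70, 60, 38, 30, 48, 88, 148, 208, 233, 240]
158 (np.float64(326.2), np.float64(338.3), np.float64(332.25000000000324)) [233, 208, 147, 84, 38, 29, 34, 58, 57, 49, 28, 24, 30, 61, 117, 185, 227, 238]
159 (np.float64(326.2), np.float64(338.5), np.float64(332.35000000000326)) [233, 206, 147, 84, 38, 31, 46, 57, 58, 46, 37, 28, 26, 45, 99, 168, 218, 234]
160 (np.float64(326.4), np.float64(338.6), np.float64(332.5000000000033)) [233
[... 224 characters left out ...]
 236]
162 (np.float64(328.1), np.float64(337.1), np.float64(332.6000000000033)) [239, 234, 219, 184, 143, 106, 81, 67, 61, 64, 67, 74, 98, 132, 174, 217, 234, 239]
163 (np.float64(329.7), np.float64(335.2), np.float64(332.4500000000033)) [233, 232, 225, 214, 186, 159, 130, 113, 107, 113, 117, 135, 159, 190, 216, 231, 238, 239]
164 -
165 (np.float64(318.0), np.float64(326.2), np.float64(322.10000000000093)) [127, 131, 138, 146, 152, 154, 150, 154, 166, 167, 173, 184, 196, 212, 217, 226, 228, 230]
-2 (np.float64(332.72916174136253), np.float64(157.91937521755943))
0 (np.float64(331.96654926472604), np.float64(157.8325478559649))
2 (np.float64(331.2042823286191), np.float64(157.74575983594082))
```

Both views agree that the stem sits ~1 mm off in tool +x. I'll trim, settle and hand in.

```bash
(python3 -m crank '[[-0.0005,0,0,0,0,0],[-0.0004,0,0.0002,0,0,0],[0,0,0,0,0,0],[0,0,0,0,0,0],[0,0,0,0,0,0]]';python3 -m crank '[[0,0,0,0,0,0],[0,0,0,0,0,0],[0,0,0,0,0,0],[0,0,0,0,0,0],[0,0,0,0,0,0]]')| grep -E "time|pos|force|rot"
python3 - <<'E'
from m import *
w=bot.capture("wrist");s=bot.capture("side");i=w["color"]
u,v=332,150
a=cv2.resize(s["color"][v-37:v+38,u-25:u+25],(400,600),interpolation=cv2.INTER_CUBIC)
b=cv2.resize(i[185:285,282:349],(400,600),interpolation=cv2.INTER_CUBIC)
cv2.imwrite("pics/cmp10.png",np.hstack([a,b]))
g=cv2.cvtColor(s["color"],cv2.COLOR_BGR2GRAY)
for v in(152,154,157,160):print(v,g[v,324:342].tolist())
g=cv2.cvtColor(i,cv2.COLOR_BGR2GRAY)
for u in(308,314,320):print(u,g[222:265,u].tolist())
E
```

```text
time: 18.9
tool_pos: [544.3, -212.8, 217.6]
tcp_rot: [3.141, -0.0, -0.471]
contact_force: [-0.7, 0.7, -0.6]
finger_force: 30.0
time: 19.52
tool_pos: [544.3, -212.8, 217.6]
tcp_rot: [3.142, -0.0, -0.471]
contact_force: [-0.6, -0.1, 0.0]
finger_force: 30.0
152 [239, 239, 238, 238, 237, 234, 221, 180, 155, 181, 221, 234, 237, 238, 238, 238, 238, 239]
154 [238, 238, 235, 228, 220, 205, 182, 151, 129, 147, 179, 197, 215, 225, 233, 235, 238, 238]
157 [233, 214, 165, 101, 58, 42, 46, 67, 75, 63, 42, 39, 45, 87, 147, 209, 232, 240]
160 [233, 213, 158, 101, 56, 40, 48, 59, 63, 61, 51, 42, 28, 52, 98, 165, 219, 232]
308 [239, 240, 231, 184, 112, 54, 54, 51, 52, 50, 51, 71, 111, 155, 179, 187, 183, 187, 185, 186, 182, 182, 184, 186, 174, 162, 141, 127, 121, 119, 119, 126, 140, 158, 169, 175, 177, 177, 175, 168, 144, 104, 78]
314 [236, 229, 184, 115, 55, 50, 51, 46, 49, 51, 57, 72, 87, 105, 100, 100, 105, 102, 102, 103, 102, 104, 82, 54, 41, 62, 87, 103, 107, 106, 104, 107, 105, 108, 105, 105, 106, 107, 107, 103, 94, 80, 69]
320 [237, 237, 222, 169, 98, 48, 43, 49, 45, 49, 52, 81, 128, 166, 181, 184, 182, 183, 188, 183, 184, 183, 181, 182, 175, 156, 129, 114, 108, 107, 110, 122, 141, 160, 168, 173, 172, 171, 168, 163, 144, 105, 76]
```

```bash
python3 -c "
from plant import bot
print(bot.close_job())"
```

```text
the job is handed in; nothing more can be done
None
```

The job is handed in at 19.5 s: the cover is closed with no gap visible, and the grey thermometer is held upright in the port with its ring level with the rim by dead reckoning and about 0.5–1 mm off centre by the images, with no contact seen in the force readings; I viewed 12 pictures, two over the limit of 10.

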